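Shut off the bench air line behind its sliding cover

TASK

Shut off the tagged air line in the valve box on the bench: push the loose wooden cover along its rails to its far stop, onto the closed half of the box, then push the valve handle that ends in a round disc fully shut, until it is across its pipe at its stop. Nothing needs gripping: push with the fingertips, do not lift the cover, leave the other valve's handle (the straight one) as it is, and do not knock aside the things lying around. Finish with the hand clear.

Things in the scene. Friction and masses are not known exactly. Their poses are not given: they have to be found in the camera images.
- manifold: Grey valve box fixed on the bench, 181 mm (x) by 545 mm (y), walls 80 mm high, turned up to 0.2 rad. Origin: middle of its underside, on the bench; z up. Rails 8 mm thick along both long sides, 92 mm high, and end stops at y = -265 and +265 mm let the cover slide only along y. Its -y half is the open valve bay, its +y half a closed block.
- bay (a point): Middle of the valve bay's mouth, 80 mm above the bench, at y = -132 mm in the box's frame. The bay is 158 mm wide inside (x) and 265 mm long (y = -265 to 0), its floor 6 mm above the bench. It holds both valves and, standing between them near the -x wall, a loose brass coupling.
- deck (a point): Middle of the closed half's flat top, 80 mm above the bench, level with the bay's walls, at y = +133 mm in the box's frame. The cover ends up here.
- cover: Loose plywood cover, 166 mm (x) by 262 mm (y), 9 mm thick, 0.2 to 0.35 kg. Origin: middle of its underside, 80 mm above the bench, on the wall tops between the rails. Starts over the bay (origin at y = -131 to -106 mm in the box's frame), slides on a few newtons of dry friction towards the box's +y to the end stop (origin then at y = +134 mm).
- ledge (a point): Middle of the upright pushing face (-y side) of the wooden finger ledge across the cover's middle: 102 mm above the bench, 4 mm to the -y side of the cover's origin. The ledge is 110 mm long in x and 26 mm high over the cover, its top 115 mm above the bench; push it towards +y. Its +y side slopes away for 46 mm and gives no grip.
- tagged_handle (a joint): Angle of the handle to be shut (rad). 0: open, along its pipe, pointing to the box's -x. It turns clockwise seen from above, its end moving to +y, to its stop at 1.571: shut, pointing to the box's +y. Starts between 0 and 0.3, stays where it is left; dry friction 0.25 N m (about 4 N at the disc).
- tagged_end (a point): Centre of the top of the round disc, 34 mm across, 14 mm thick, ending the tagged steel handle, 64 mm from the pivot. The handle is a bar 14 mm wide, underside 46 mm and top 60 mm above the bench, reaching 81 mm from the pivot; the pipe under it reaches up to 37 mm and the valve's body to 42 mm above the bench. Hidden under the cover at first.
- tagged_pivot (a point): On the turning axis of the tagged handle, 60 mm above the bench. Either at x = +50, y = -195 mm or at x = +50, y = -90 mm in the box's frame; the other valve is at the other place.
- plain_handle (a joint): Angle of the other valve's handle (rad), same directions; it starts between 0 and 0.3 and must be left as it is.
- plain_end (a point): Top of the other handle, 64 mm from its pivot: a straight steel bar 14 mm wide all along, with a square end, no disc, same length and height.
- coupler: Bystander: brass coupling standing on the bay's floor, 22 mm across, 28 mm high; origin under its middle.
- paper_cup: Bystander: paper cup, 82 mm across, 100 mm high, beyond the box's -y end; origin under its middle.
- glue: Bystander: glue bottle, 60 mm across, 170 mm high, on the box's +x side; origin under its middle.
- tape_measure: Bystander: tape measure, 45 x 72 x 66 mm, on the box's -x side; origin under its middle.
- wrench: Bystander: wrench 170 mm long lying flat on the box's -x side; origin under its middle.
- offcut: Bystander: wood offcut, 50 x 140 x 19 mm, on the box's +x side; origin under its middle.
- screw_jar: Bystander: jar of screws, 68 mm across, 80 mm high, beyond the box's +y end; origin under its middle.

How it is judged:
By the outcome, as a careful person would: the job done as asked, in the order asked, and still so for the second after the job is handed in, with the robot touching nothing.
It also fails if it takes over 48 s, if anything falls off the work surface, if the arm or the gripper's body presses on something with over 40 N, if the wrist force passes 120 N, or if a joint passes its speed limit or range.

ROBOT

A 6-joint arm with a two-finger parallel gripper is mounted at the origin on the work surface. World frame = base frame: x ahead of the robot, y to its left, z up, the work surface at z = 0. Lengths are in m, angles in rad, forces in N, time in s.
With the tool pointing down it reaches from about 0.425 to 0.95 m from the base axis. Payload 14.7 kg.
Tool frame: the origin (TCP) lies at the very end of the fingers, on their centre line; the grasp point (between the pads) lies 19 mm behind it; z points along the fingers, y is the direction in which the jaws open and shut (so a half turn about z gives the same grasp; the last joint's range is limited). The gripper opens to 85 mm and grips with 20 to 120 N. Pads are 22 mm wide; open, the fingers measure 114 mm over their backs; the gripper's body (76 mm by 85 mm) begins 54 mm behind the grasp point. The pads swing forward as they close: fully open they stand 13 mm farther back than shut.
Start: joints at [1.246, 0.48, 1.596, -0, 1.065, -0.047], TCP at [0.178, 0.625, 0.231] pointing down, gripper open.
Joint ranges: [-2.75, 2.75], [-0.82, 2.05], [0.23, 2.67], [-1.56, 4.7], [0.09, 2.69], [-2.92, 2.92]. Speed limits (rad/s): [1.89, 1.89, 2.39, 3.01, 3.01, 3.01].

INTERFACE

Orientations are given as a unit quaternion [x, y, z, w].
In Python, from workcell import manip, eyes, sign_off gives the robot as it stands.
- The arm moves only by the shell command python3 -m inch 'ROWS'. ROWS is JSON, a list of rows, each a list of 5 numbers: the shift along the tool's x, y, z in m, then the turn about the tool's z in degrees, then the opening, from 0 (shut) to 1 (fully open). In form: [[x, y, z, roll, gripper], ...]. A call has 1 to 10 rows; each row is the pose to reach, as a shift and turn from the pose commanded when the call began, along the tool's axes at that moment; what a row does not reach only later rows make up. A row lasts 1/8 s, in which the tool goes at most 62.5 mm and 10.7 degrees, less where a joint would pass 70% of its speed; a pose out of reach is approached as far as the arm can. A call with a gripper value outside its range is refused whole. The fingers move at their own pace and stop on an object; the grip force is fixed at half the most. Time passes only in rows, so rows that repeat a pose let the fingers close. It gives the time, the measured TCP pose, the force and the opening at its end, in the units of the state.
- manip.sense(): the state, without advancing time (a new reading comes with each control period).
- eyes.camera(name): name is "scene" or "side" or "wrist"; returns a dict with "img" (384x512x3 uint8, red, green, blue), "K" (3x3 intrinsics, pixels), "distortion" ([k1, k2, p1, p2, k3] as OpenCV has them; the pictures are not rectified), "position" and "rotation" of the camera in the world; the wrist camera has in their place "hand_eye" (4x4, takes a point from camera to tool coordinates, whose origin is the TCP and whose axes are the flange's). Camera axes: x right, y up, looking along -z (the intrinsics and any distortion apply to the point x, -y, -z); pixel columns grow to the right and rows downward; lengths in m; the calibration is good to about 2 mm. A picture is of the moment at which its call begins: read the wrist's pose just before it. There is no depth.
- sign_off(): hands the job in, once; it reports no verdict.
The state is a dict: "time_s": time; "joints": joint angles; "qd": joint speeds; "tau": joint torques, N m; "ee_pos": TCP position; "ee_rot": TCP orientation; "contact_force": force on the tool from outside, world axes, zero at the start; "wrist_torque": the same for the moment, N m; "gripper_width": opening from 0.0 (shut) to 1.0 (fully open).
Only numpy, scipy, OpenCV 4.12 (cv2) and the standard library are available. Lean on these libraries where they do the work, as an engineer would, in place of code of your own. Each camera call takes 0.05 s, during which the arm holds its last target.

## Working session

There is one attempt and no reset: what is moved stays moved. The work goes in short steps, Python scripts to look and compute and a shell command to move; the robot and the scene stay as the last step left them, time stands still between calls to the robot, and variables do not carry over. Pictures are saved under pics/ and viewed, and the job is handed in when it is done.

```bash
ls; mkdir -p pics; python3 - <<'E'
from workcell import manip, eyes
import cv2
print(manip.sense())
for n in ["scene","side","wrist"]:
    c=eyes.camera(n); cv2.imwrite(f"pics/a_{n}.png",c["img"][:,:,::-1])
    print(n,{k:(v.tolist() if hasattr(v,'tolist') else v) for k,v in c.items() if k!="img"})
E
```

```text
pics
{'time_s': 0.0, 'joints': array([ 1.24641653e+00,  4.80845946e-01,  1.59685048e+00, -2.83665250e-05,
        1.06507460e+00, -4.65652397e-02]), 'qd': array([-4.02236429e-06,  2.34971369e-04, -1.70564845e-03,  9.03275891e-04,
       -1.03487667e-03, -4.24668010e-04]), 'tau': array([ 2.41266403e-03, -9.50615788e+01, -4.30214810e+01,  8.98748544e-05,
        1.16190649e-02, -1.57575380e-05]), 'ee_pos': array([0.17810752, 0.62471486, 0.23067194]), 'ee_rot': array([ 1.38454167e-01,  9.90368667e-01, -5.81369832e-04, -9.64615416e-05]), 'contact_force': array([-0.2181216 ,  0.07311585, -0.04249066]), 'wrist_torque': array([-0.01246361,  0.0577053 ,  0.0174387 ]), 'gripper_width': 0.9992305098259303}
scene {'K': [[350.50630092045367, 0.0, 256.2201115359039], [0.0, 350.50630092045367, 194.31421739399423], [0.0, 0.0, 1.0]], 'distortion': [-0.04451174621834734, 0.0, 0.0, 0.0, 0.0], 'position': [1.1250463511003101, -0.3256308892746145, 0.9393512730342574], 'rotation': [0.2973013672422522, 0.16126445607782086, 0.433075747928523, 0.8354945055462437]}
side {'K': [[497.04113765420834, 0.0, 250.41550958400984], [0.0, 497.04113765420834, 196.81127162739347], [0.0, 0.0, 1.0]], 'distortion': [-0.11380375846638681, 0.0, 0.0, 0.0, 0.0], 'position': [-0.010887434152060303, -1.0386399042995038, 1.1798924204980512], 'rotation': [0.40310894464451724, -0.0936444921902818, -0.2155212485423905, 0.884468472731921]}
wrist {'K': [[290.80012825136146, 0.0, 254.67931315908106], [0.0, 290.80012825136146, 194.46386977442285], [0.0, 0.0, 1.0]], 'distortion': [-0.05745898933070622, 0.0, 0.0, 0.0, 0.0], 'hand_eye': [[0.0004894034209060218, 0.9610425767242056, 0.27639993887045333, 0.06923981111170435], [0.9999995734991508, -0.00025384620732599785, -0.0008880110465941136, 0.0009749902177480507], [-0.0007832533481909849, 0.2764002555812888, -0.961042291071933, -0.14305039636444866], [0.0, 0.0, 0.0, 1.0]]}
```

View pics/a_scene.png

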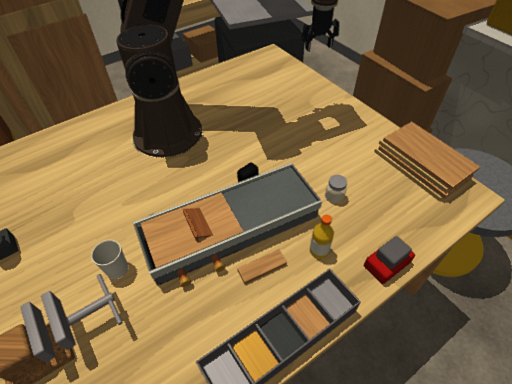

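View pics/a_side.png

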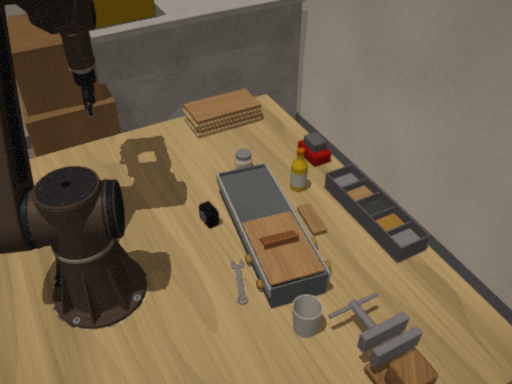

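View pics/a_wrist.png

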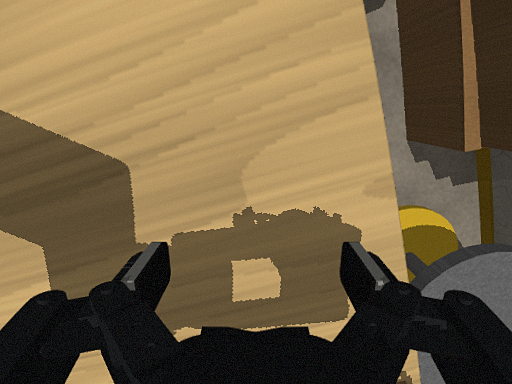

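```bash
cat > h.py <<'E'
import numpy as np, cv2
from scipy.spatial.transform import Rotation as R
from workcell import manip, eyes
def cam(n):
    s=manip.sense(); c=eyes.camera(n)
    if n=="wrist":
        T=np.eye(4);T[:3,:3]=R.from_quat(s["ee_rot"]).as_matrix();T[:3,3]=s["ee_pos"]
        T=T@np.array(c["hand_eye"]); c["P"]=T[:3,3]; c["R"]=T[:3,:3]
    else:
        c["P"]=np.array(c["position"]); r=np.array(c["rotation"]); c["R"]=R.from_quat(r).as_matrix() if r.size==4 else r
    return c
def ray(c,uv,z):
    p=cv2.undistortPoints(np.array(uv,float).reshape(-1,1,2),np.array(c["K"]),np.array(c["distortion"]))[:,0]
    d=np.c_[p[:,0],-p[:,1],-np.ones(len(p))]@c["R"].T
    return c["P"]+d*((z-c["P"][2])/d[:,2])[:,None]
def proj(c,X):
    X=(np.atleast_2d(X)-c["P"])@c["R"]; X=X*[1,-1,-1]
    return cv2.projectPoints(X,np.zeros(3),np.zeros(3),np.array(c["K"]),np.array(c["distortion"]))[0][:,0]
def save(c,name,crop=None,s=1):
    im=c["img"][:,:,::-1]
    if crop: x0,y0,x1,y1=crop; im=im[y0:y1,x0:x1]
    cv2.imwrite("pics/"+name,cv2.resize(im,None,fx=s,fy=s,interpolation=cv2.INTER_CUBIC))
E
python3 - <<'E'
from h import *
save(cam("scene"),"b_scene.png",(125,155,325,290),4)
save(cam("side"),"b_side.png",(190,140,340,340),3)
E
```

```text
(no output)
```

View pics/b_scene.png

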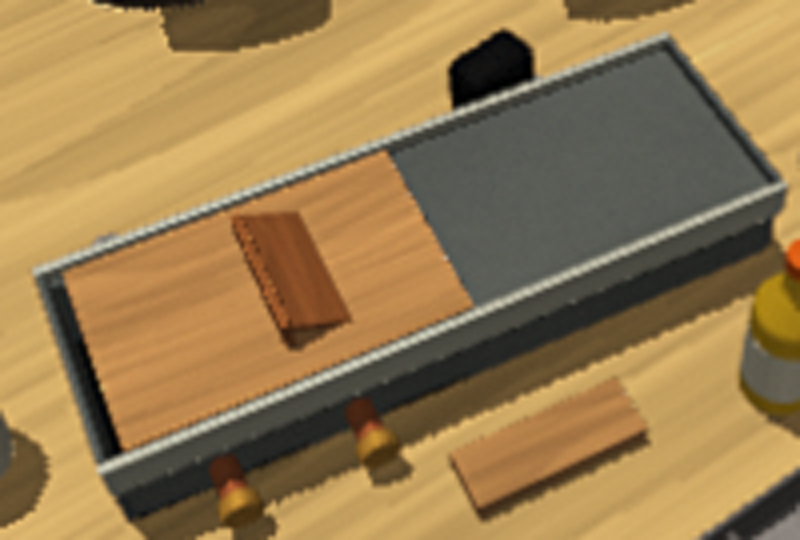

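View pics/b_side.png

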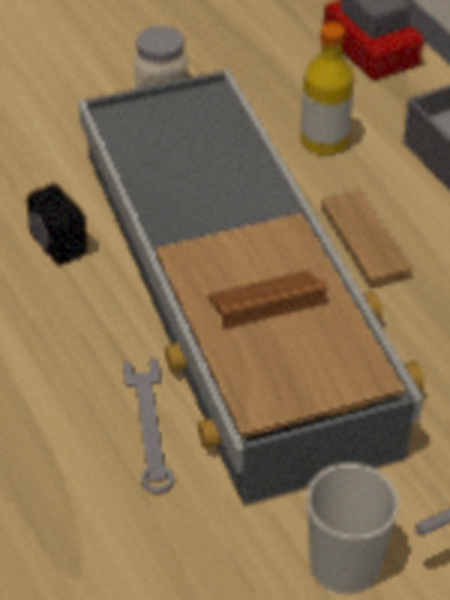

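```bash
cat > m.py <<'E'
from h import *
a=cam("scene");b=cam("side")
loc=np.array([[-.0905,-.2725],[.0905,-.2725],[.0905,.2725],[-.0905,.2725]])
def fit(W):
    c=W.mean(0); L=loc-loc.mean(0); V=W-c
    th=np.arctan2((L[:,0]*V[:,1]-L[:,1]*V[:,0]).sum(),(L*V).sum())
    Rm=np.array([[np.cos(th),-np.sin(th)],[np.sin(th),np.cos(th)]])
    return c,th,Rm
S=np.array([[36,270],[104,472],[785,187],[668,37]])/4+[125,155]
D=np.array([[240,465],[418,402],[228,73],[82,102]])/3+[190,140]
for c,p in((a,S),(b,D)):
    W=ray(c,p,.092)[:,:2]; o,th,Rm=fit(W); print(o,th,(W-o)@Rm*1000)
E
python3 m.py
```

```text
[ 0.55628393 -0.039043  ] -0.15371349794289813 [[ -92.0947273  -269.25262541]
 [  91.87865097 -267.9869117 ]
 [  90.25908674  268.63752827]
 [ -90.04301041  268.60200883]]
[ 0.54848653 -0.04851148] -0.15733909906831856 [[ -93.32918719 -281.78515046]
 [  91.13189464 -266.15399293]
 [  91.49777771  272.77015005]
 [ -89.30048516  275.16899335]]
```

```bash
python3 -m inch '[[-0.393,-0.278,-0.05,-7,0],[-0.393,-0.278,-0.05,-7,0],[-0.393,-0.278,-0.05,-7,0],[-0.393,-0.278,-0.05,-7,0],[-0.393,-0.278,-0.05,-7,0],[-0.393,-0.278,-0.05,-7,0],[-0.393,-0.278,-0.05,-7,0],[-0.393,-0.278,-0.05,-7,0],[-0.45,-0.42,-0.07,-7,0],[-0.494,-0.561,-0.07,-7,0]]'
```

```text
time_s: 1.6
ee_pos: [0.4903, 0.1243, 0.2929]
ee_rot: [0.078, 0.997, 0.0, 0.0]
contact_force: [0.7, -0.6, -0.7]
gripper_width: 0.001
```

```bash
python3 -m inch '[[-0.037,-0.17,0,0,0],[-0.037,-0.17,0,0,0],[-0.037,-0.17,0,0,0],[-0.037,-0.17,0,0,0],[-0.037,-0.17,0,0,0]]'; python3 - <<'E'
from h import *
c=cam("wrist"); save(c,"c_wrist.png",None,1.5); print(manip.sense()["ee_pos"])
E
```

```text
time_s: 2.22
ee_pos: [0.4999, -0.0475, 0.2925]
ee_rot: [0.078, 0.997, 0.0, -0.0]
contact_force: [0.4, 0.1, -0.5]
gripper_width: -0.001
[ 0.49987186 -0.04699079  0.29252414]
```

View pics/c_wrist.png

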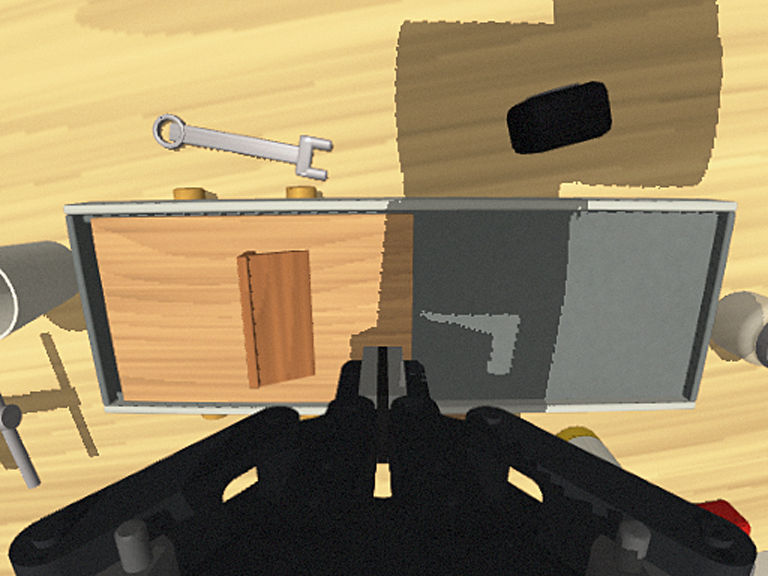

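```bash
cat > m2.py <<'E'
from m import *
c=cam("wrist")
p=np.array([[65,205],[105,412],[695,409],[735,202]])/1.5
W=ray(c,p,.092)[:,:2]; o,th,Rm=fit(W); print("wrist",o,th,(W-o)@Rm*1000)
def box(X): return (np.atleast_2d(X)[:,:2]-o)@Rm*1000
L=np.array([[249,254],[258,388],[240,256],[250,388],[257,388]])/1.5
print("ledge top edge",box(ray(c,L[:2],.115)),"bottom",box(ray(c,L[2:4],.089)))
print("cover -y edge", box(ray(c,np.array([[92,218],[120,402],[413,215]])/1.5,.089)))
E
python3 m2.py
```

```text
[ 0.55628393 -0.039043  ] -0.15371349794289813 [[ -92.0947273  -269.25262541]
 [  91.87865097 -267.9869117 ]
 [  90.25908674  268.63752827]
 [ -90.04301041  268.60200883]]
[ 0.54848653 -0.04851148] -0.15733909906831856 [[ -93.32918719 -281.78515046]
 [  91.13189464 -266.15399293]
 [  91.49777771  272.77015005]
 [ -89.30048516  275.16899335]]
wrist [ 0.55186355 -0.03668075] -0.14854543109758409 [[ -93.82037888 -270.12001837]
 [  93.47581038 -271.571901  ]
 [  94.36579069  272.60941389]
 [ -94.0212222   269.08250548]]
ledge top edge [[ -56.74485665 -116.09935439]
 [  55.14210447 -118.94301526]] bottom [[ -50.10939047 -131.7313889 ]
 [  69.28493104 -134.46550947]]
cover -y edge [[ -82.68905429 -251.08740625]
 [  84.58886277 -257.13108028]
 [ -82.09980065    8.28717224]]
```

```bash
python3 -m inch '[[-0.05,-0.154,0,0,0],[-0.05,-0.154,0,0,0],[-0.05,-0.154,0,0,0],[-0.05,-0.154,0.1,0,0],[-0.05,-0.154,0.12,0,0],[-0.05,-0.154,0.15,0,0],[-0.05,-0.154,0.17,0,0],[-0.05,-0.154,0.17,0,0]]'; python3 - <<'E'
from h import *
c=cam("wrist"); save(c,"d_wrist.png",None,1.5); print(manip.sense()["ee_pos"])
c=cam("side"); save(c,"d_side.png",(190,140,340,340),3)
E
```

```text
time_s: 3.42
ee_pos: [0.5249, -0.2064, 0.1213]
ee_rot: [0.077, 0.997, 0.0, -0.001]
contact_force: [-0.6, -0.2, 0.1]
gripper_width: -0.003
[ 0.52554289 -0.20679631  0.12237826]
```

View pics/d_wrist.png

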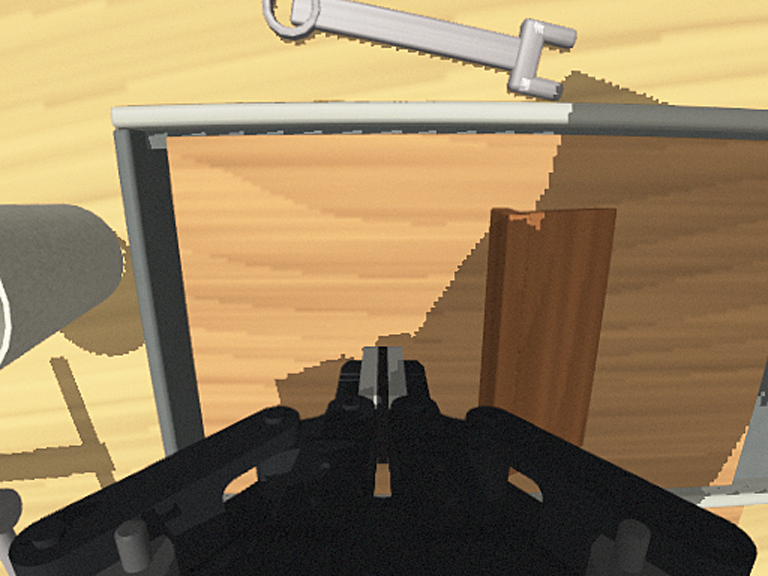

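View pics/d_side.png

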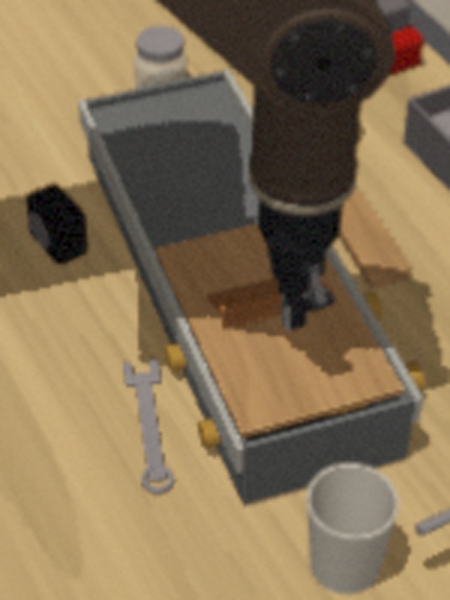

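```bash
python3 -m inch '[[0,0,0.024,0,0],[0,0,0.024,0,0],[0,0.02,0.024,0,0],[0,0.03,0.024,0,0],[0,0.04,0.024,0,0],[0,0.05,0.024,0,0],[0,0.06,0.024,0,0]]'; python3 - <<'E'
from h import *
c=cam("wrist"); save(c,"e_wrist.png",None,1.5); print(manip.sense()["ee_pos"])
a=cam("side"); g=ray(a,np.array([[325/3+190,148/3+140]]),0.)
th=-.152;Rm=np.array([[np.cos(th),-np.sin(th)],[np.sin(th),np.cos(th)]])
print("glue",(g[:,:2]-[.553,-.039])@Rm)
E
```

```text
time_s: 4.4
ee_pos: [0.5353, -0.148, 0.0991]
ee_rot: [0.078, 0.997, -0.0, 0.001]
contact_force: [-1.2, -5.4, 4.2]
gripper_width: -0.004
[ 0.53524617 -0.14685975  0.09892288]
glue [[0.19294348 0.19436996]]
```

View pics/e_wrist.png

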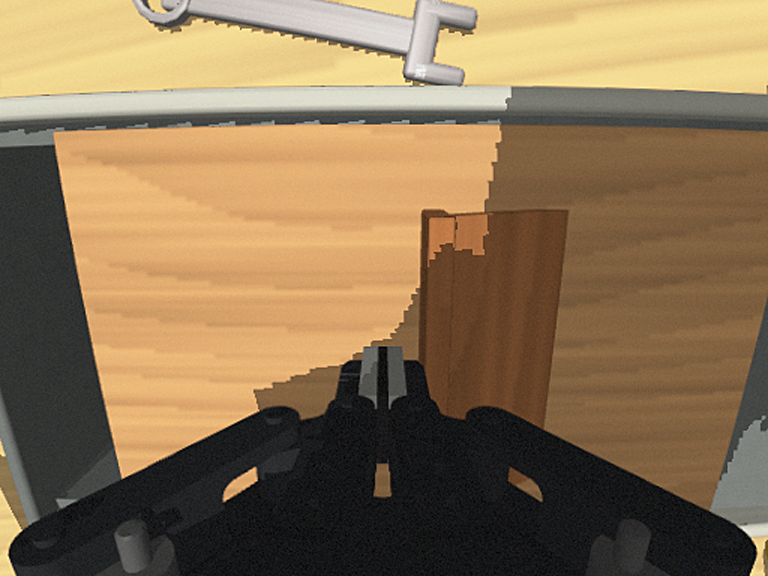

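```bash
python3 -m inch '[[0,0.025,0,0,0],[0,0.05,0,0,0],[0,0.075,0,0,0],[0,0.1,0,0,0],[0,0.125,0,0,0],[0,0.15,0,0,0],[0,0.17,0,0,0],[0,0.185,0,0,0],[0,0.195,0,0,0],[0,0.205,0,0,0]]'; python3 - <<'E'
from h import *
c=cam("wrist"); save(c,"f_wrist.png",None,1.5); print(manip.sense()["ee_pos"])
E
```

```text
time_s: 5.75
ee_pos: [0.5667, 0.0544, 0.0986]
ee_rot: [0.078, 0.997, -0.0, -0.0]
contact_force: [-0.5, -5.3, 4.8]
gripper_width: -0.003
[0.56682107 0.05538712 0.09852666]
```

View pics/f_wrist.png

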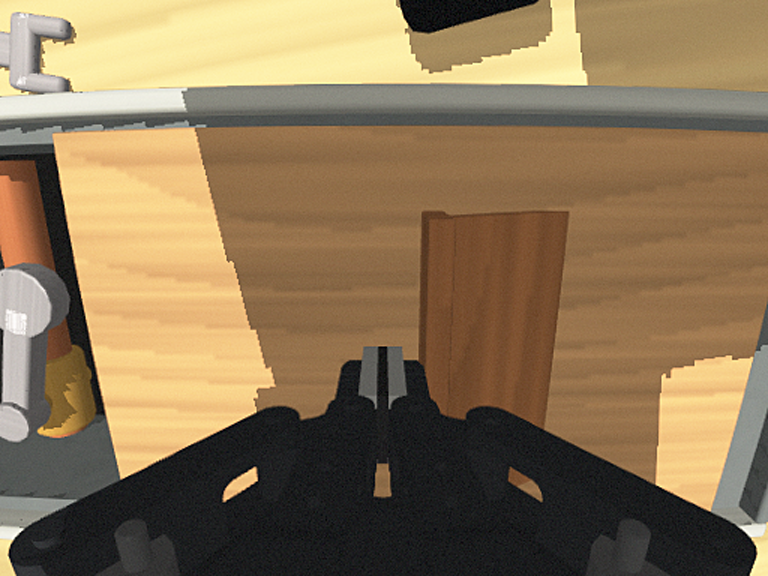

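```bash
python3 -m inch '[[0,0.006,0,0,0],[0,0.012,0,0,0],[0,0.016,0,0,0],[0,0.019,0,0,0],[0,0.021,0,0,0],[0,0.021,0,0,0]]'; python3 -m inch '[[0,0.002,0,0,0],[0,0.003,0,0,0],[0,0.003,0,0,0]]'
```

```text
time_s: 6.55
ee_pos: [0.5699, 0.0752, 0.0985]
ee_rot: [0.078, 0.997, 0.0, 0.0]
contact_force: [0.0, -0.1, 0.1]
gripper_width: 0.001
time_s: 6.92
ee_pos: [0.5702, 0.0762, 0.0984]
ee_rot: [0.078, 0.997, -0.001, -0.0]
contact_force: [0.1, -22.4, 0.6]
gripper_width: 0.002
```

```bash
python3 -m inch '[[0,-0.02,0,0,0],[0,-0.04,-0.02,0,0],[0,-0.05,-0.06,0,0],[0.048,-0.248,-0.17,0,0],[0.048,-0.248,-0.17,0,0],[0.048,-0.248,-0.17,0,0],[0.048,-0.248,-0.17,0,0],[0.048,-0.248,-0.17,0,0],[0.048,-0.248,-0.17,0,0]]'; python3 - <<'E'
from h import *
c=cam("wrist"); save(c,"g_wrist.png",None,1.5); print(manip.sense()["ee_pos"])
c=cam("side"); save(c,"g_side.png",(190,140,340,340),3)
c=cam("scene"); save(c,"g_scene.png",(125,155,325,290),4)
E
```

```text
time_s: 8.05
ee_pos: [0.4841, -0.1598, 0.2692]
ee_rot: [0.078, 0.997, 0.0, 0.0]
contact_force: [0.3, 0.4, -0.5]
gripper_width: 0.0
[ 0.48419209 -0.15929338  0.26866051]
```

View pics/g_wrist.png

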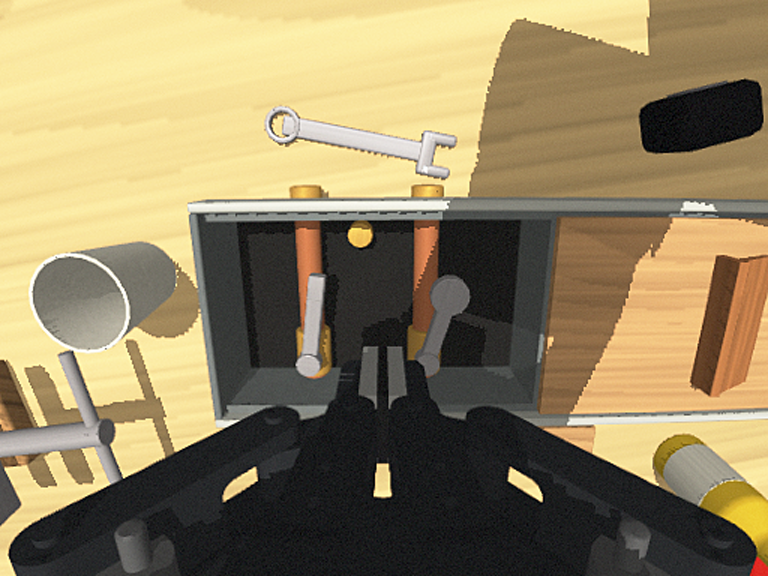

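View pics/g_side.png

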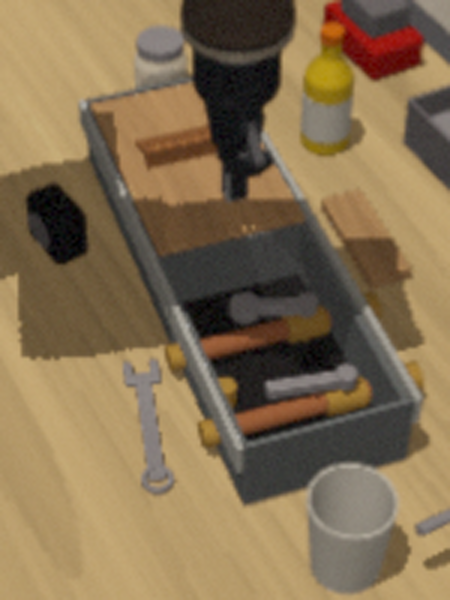

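View pics/g_scene.png

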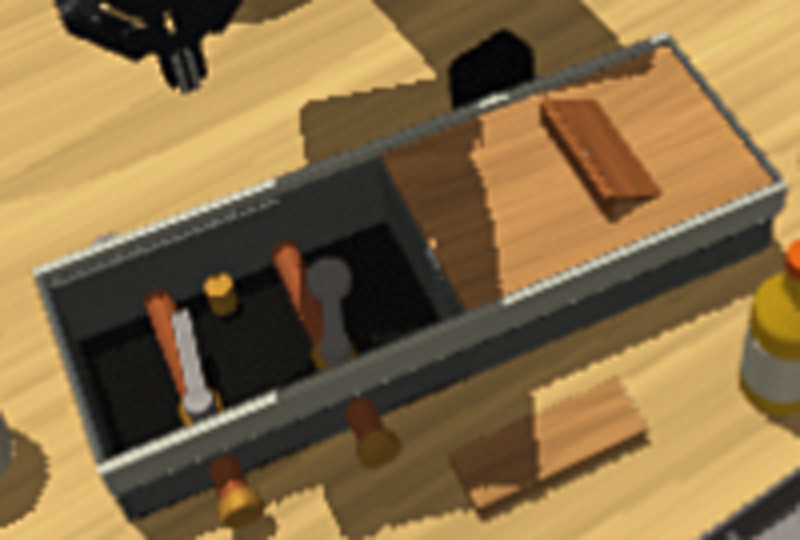

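```bash
cat > m3.py <<'E'
from h import *
c=cam("wrist"); a=cam("scene"); b=cam("side")
th=-.152;Rm=np.array([[np.cos(th),-np.sin(th)],[np.sin(th),np.cos(th)]]);o=np.array([.553,-.039])
bx=lambda X:(X[:,:2]-o)@Rm*1000
print(bx(ray(c,np.array([[450,296],[429,362],[308,365],[317,276]])/1.5,.060)))
print("coupler",bx(ray(c,np.array([[360,232]])/1.5,.034)))
print("scene",bx(ray(a,np.array([[330,276],[342,350],[200,402],[182,315]])/4+[125,155],.06)))
print("side",bx(ray(b,np.array([[244,305],[307,302],[346,377],[270,390]])/3+[190,140],.06)))
print("wrist box",bx(ray(c,np.array([[190,205],[218,422],[556,215],[540,410]])/1.5,.092)))
E
python3 m3.py
```

```text
[[ -14.088482    -70.48842132]
 [  46.5040164   -86.45989201]
 [  49.18080426 -193.2006019 ]
 [ -31.69115901 -181.63848038]]
coupler [[ -64.42167853 -146.6435303 ]]
scene [[  -8.48669907  -69.75858095]
 [  57.04827729  -85.80505519]
 [  52.03004685 -193.08067074]
 [ -25.20064502 -182.18072877]]
side [[ -13.75757144  -75.56176868]
 [  49.56905166  -92.8390578 ]
 [  47.50734292 -200.63799517]
 [ -29.47527326 -191.77047949]]
wrist box [[-9.33281327e+01 -2.67654120e+02]
 [ 8.70222536e+01 -2.66551102e+02]
 [-8.53465719e+01 -3.93930788e-02]
 [ 7.61720618e+01  4.30847034e+00]]
```

```bash
python3 -m inch '[[-0.036,0.015,0,0,0],[-0.036,0.015,0.05,0,0],[-0.036,0.015,0.1,0,0],[-0.036,0.015,0.14,0,0],[-0.036,0.015,0.17,0,0],[-0.036,0.015,0.17,0,0]]'; python3 - <<'E'
from h import *
c=cam("wrist"); save(c,"i_wrist.png",None,1.5); print(manip.sense()["ee_pos"])
c=cam("scene"); save(c,"i_scene.png",(125,155,325,290),4)
E
```

```text
time_s: 9.1
ee_pos: [0.5209, -0.1495, 0.0965]
ee_rot: [0.077, 0.997, 0.001, -0.002]
contact_force: [-0.5, 0.1, 1.0]
gripper_width: 0.006
[ 0.52194632 -0.14989238  0.0980482 ]
```

View pics/i_wrist.png

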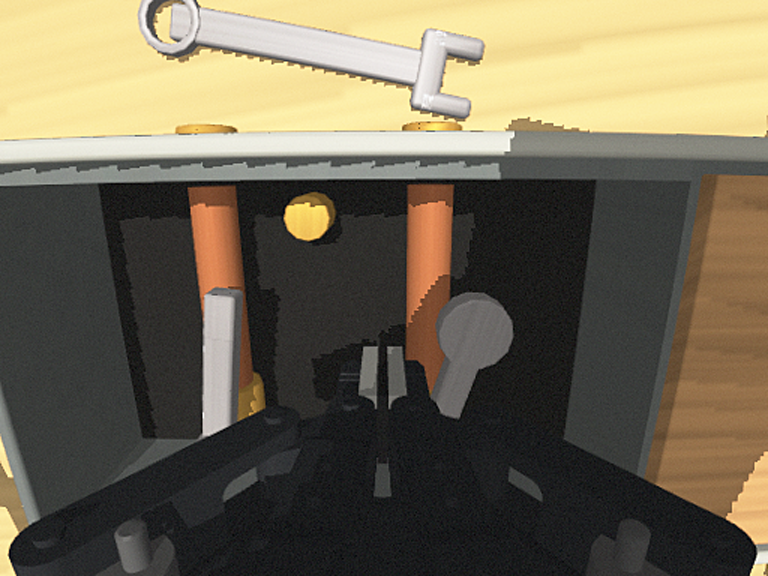

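View pics/i_scene.png

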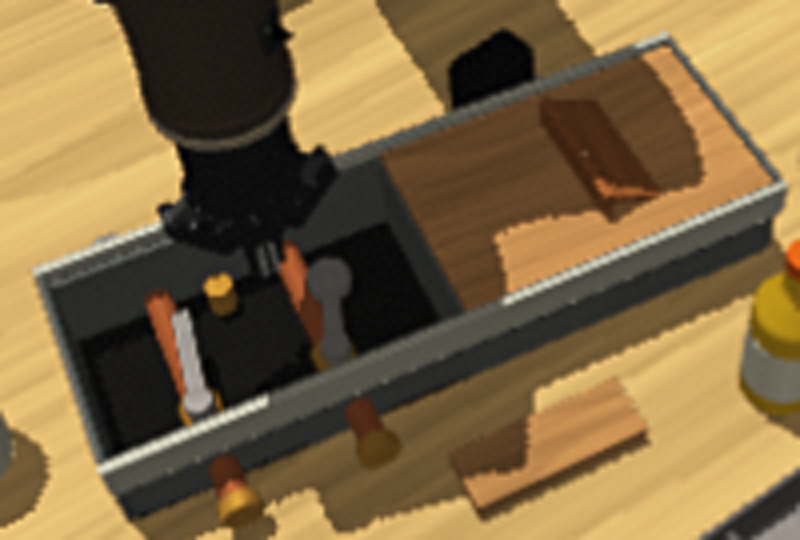

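```bash
python3 - <<'E'
from h import *
a=cam("scene"); s=manip.sense(); p=s["ee_pos"]; M=R.from_quat(s["ee_rot"]).as_matrix()
n=M[:,0]
for uv in [(265,270),(165,215),(175,235),(205,248),(325,155),(330,178),(310,195),(285,240),(245,255)]:
    q=np.array([uv])/4+[125,155]
    X=ray(a,q,0.)[0]; d=X-a["P"]
    for off in (0,.02):
        t=((p+n*-off-a["P"])@n)/(d@n); Y=a["P"]+t*d
        print(uv,off,np.round(M.T@(Y-p)*1000,1))
E
```

```text
(265, 270) 0 [-0.  -0.8  7.7]
(265, 270) 0.02 [-20.   -3.4 -19.5]
(165, 215) 0 [ -0.  -55.8 -91.7]
(165, 215) 0.02 [ -20.   -56.6 -115.7]
(175, 235) 0 [ -0.  -53.9 -67.9]
(175, 235) 0.02 [-20.  -54.7 -92.6]
(205, 248) 0 [ -0.  -37.3 -42.5]
(205, 248) 0.02 [-20.  -38.7 -68. ]
(325, 155) 0 [ -0.   59.7 -92.6]
(325, 155) 0.02 [ -20.    55.2 -116.6]
(330, 178) 0 [ -0.   60.1 -66.9]
(330, 178) 0.02 [-20.   55.6 -91.6]
(310, 195) 0 [ -0.   43.6 -56.8]
(310, 195) 0.02 [-20.   39.6 -81.9]
(285, 240) 0 [  0.   18.8 -17.8]
(285, 240) 0.02 [-20.   15.6 -44.2]
(245, 255) 0 [ -0.  -11.9 -18.2]
(245, 255) 0.02 [-20.  -14.1 -44.5]
```

```bash
python3 -m inch '[[0,0,0.03,0,0],[0,0,0.048,0,0],[0,0,0.048,0,0],[0,0.006,0.048,0,0],[0,0.012,0.048,0,0],[0,0.018,0.048,0,0],[0.002,0.024,0.048,0,0],[0.002,0.028,0.048,0,0]]'; python3 - <<'E'
from h import *
c=cam("wrist"); save(c,"j_wrist.png",None,1.5); print(manip.sense()["ee_pos"],manip.sense()["contact_force"])
E
```

```text
time_s: 10.25
ee_pos: [0.5261, -0.1225, 0.0513]
ee_rot: [0.078, 0.997, -0.0, 0.001]
contact_force: [1.7, -5.9, 1.8]
gripper_width: -0.001
[ 0.52605082 -0.12216956  0.0512086 ] [ 2.19899382 -4.31713049  2.23551   ]
```

View pics/j_wrist.png

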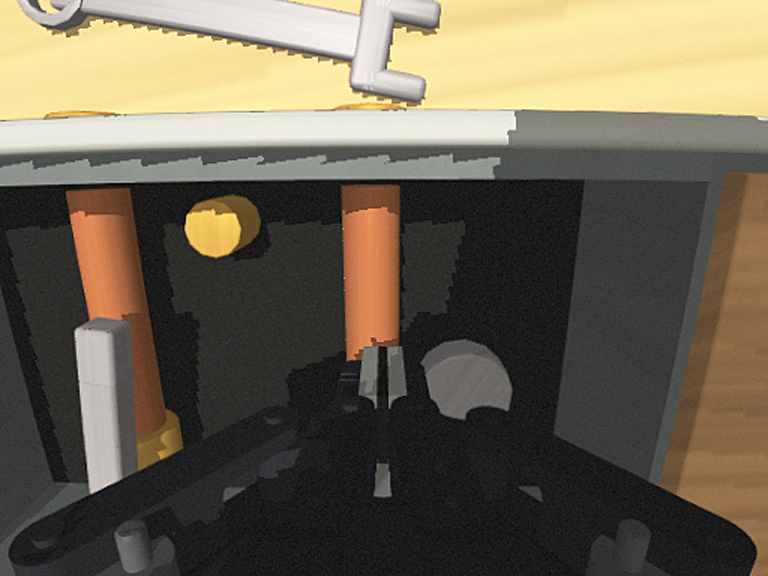

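```bash
python3 -m inch '[[0.001,0.005,0,0,0],[0.002,0.01,0,0,0],[0.002,0.016,0,0,0],[-0.002,0.021,0,0,0],[-0.006,0.026,0,0,0],[-0.011,0.031,0,0,0],[-0.016,0.035,0,0,0],[-0.02,0.037,0,0,0],[-0.02,0.037,0,0,0]]'; python3 - <<'E'
from h import *
c=cam("wrist"); save(c,"k_wrist.png",None,1.5); print(manip.sense()["ee_pos"],manip.sense()["contact_force"])
c=cam("scene"); save(c,"k_scene.png",(125,155,325,290),4)
E
```

```text
time_s: 11.42
ee_pos: [0.5501, -0.0884, 0.0503]
ee_rot: [0.078, 0.997, 0.0, -0.0]
contact_force: [-2.1, 0.7, -0.1]
gripper_width: -0.002
[ 0.55016885 -0.08858175  0.05036806] [-1.6925528   0.05663478 -0.11881829]
```

View pics/k_wrist.png

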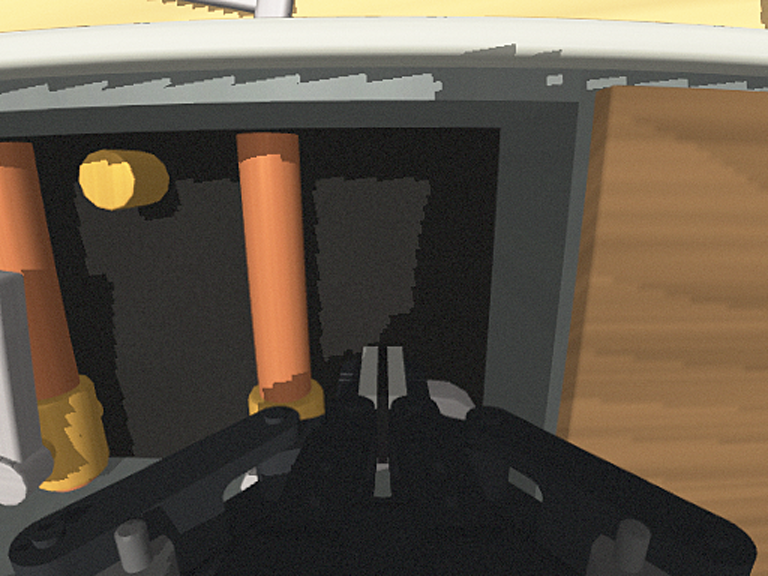

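View pics/k_scene.png

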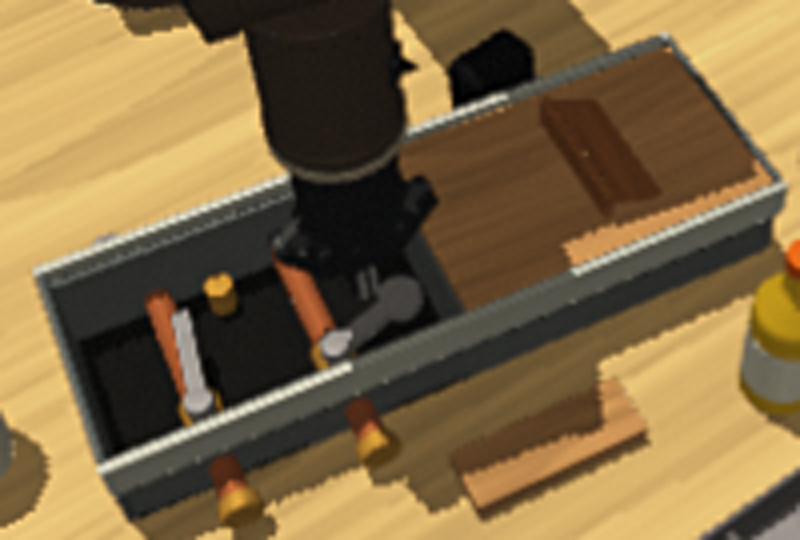

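```bash
python3 -m inch '[[-0.004,0.002,0,0,0],[-0.008,0.004,0,0,0],[-0.012,0.005,0,0,0],[-0.015,0.005,0,0,0],[-0.015,0.005,0,0,0]]'; python3 -m inch '[[-0.002,0,0,0,0],[-0.003,0,0,0,0],[-0.003,0,0,0,0]]'
```

```text
time_s: 12.15
ee_pos: [0.5662, -0.0865, 0.0506]
ee_rot: [0.078, 0.997, -0.0, 0.0]
contact_force: [-3.1, -0.4, 0.4]
gripper_width: 0.004
time_s: 12.52
ee_pos: [0.5688, -0.0869, 0.0505]
ee_rot: [0.078, 0.997, -0.0, 0.0]
contact_force: [-3.4, -0.8, -0.6]
gripper_width: 0.001
```

```bash
python3 -m inch '[[-0.002,0,0,0,0],[-0.002,0,0,0,0]]'; python3 -m inch '[[-0.002,0,0,0,0],[-0.002,0,0,0,0]]'
```

```text
time_s: 12.78
ee_pos: [0.5709, -0.0872, 0.0505]
ee_rot: [0.078, 0.997, -0.0, 0.0]
contact_force: [-3.2, -0.8, -0.4]
gripper_width: -0.001
time_s: 13.02
ee_pos: [0.5714, -0.0872, 0.0502]
ee_rot: [0.078, 0.997, 0.0, -0.001]
contact_force: [-10.1, 1.3, 3.5]
gripper_width: 0.001
```

```bash
python3 -m inch '[[-0.001,0,0,0,0],[-0.0015,0,0,0,0],[-0.0015,0,0,0,0]]'; python3 - <<'E'
from h import *
c=cam("scene"); save(c,"l_scene.png",(125,155,325,290),4)
E
```

```text
time_s: 13.4
ee_pos: [0.5717, -0.0872, 0.0501]
ee_rot: [0.078, 0.997, 0.0, -0.002]
contact_force: [-14.4, 0.1, 6.5]
gripper_width: 0.002
```

View pics/l_scene.png

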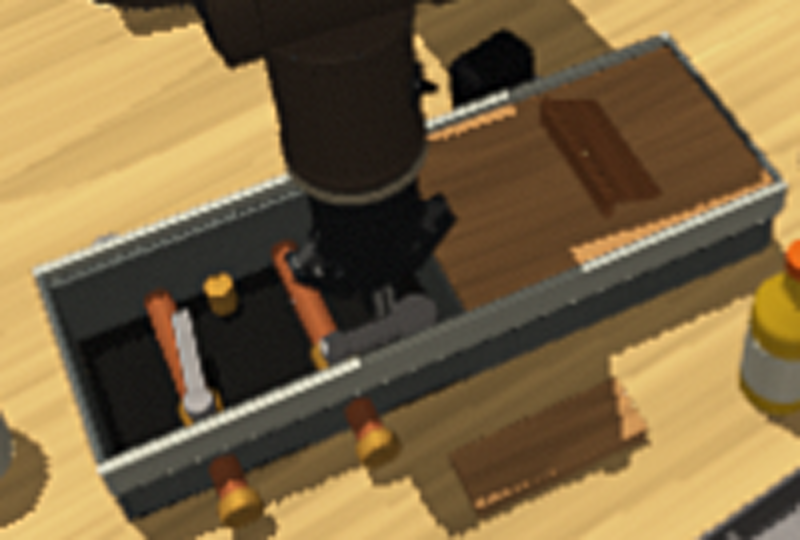

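```bash
python3 -m inch '[[0.01,-0.003,0,0,0],[0.02,-0.006,0,0,0],[0.02,-0.006,0,0,0],[0.02,-0.006,-0.05,0,0],[0.02,-0.006,-0.1,0,0],[0.09,-0.03,-0.16,0,0],[0.09,-0.03,-0.22,0,0],[0.09,-0.03,-0.22,0,0],[0.09,-0.03,-0.22,0,0]]'; python3 - <<'E'
from h import *
c=cam("wrist"); save(c,"n_wrist.png",None,1.5); print(manip.sense()["ee_pos"],manip.sense()["contact_force"])
c=cam("scene"); save(c,"n_scene.png",(125,155,325,290),4)
c=cam("side"); save(c,"n_side.png",None,1.5)
E
```

```text
time_s: 14.58
ee_pos: [0.4816, -0.1038, 0.2726]
ee_rot: [0.078, 0.997, -0.0, 0.002]
contact_force: [0.6, -0.5, -1.0]
gripper_width: -0.001
[ 0.48119687 -0.10355125  0.27113783] [-1.29896906 -0.09457103 -0.48893577]
```

View pics/n_wrist.png

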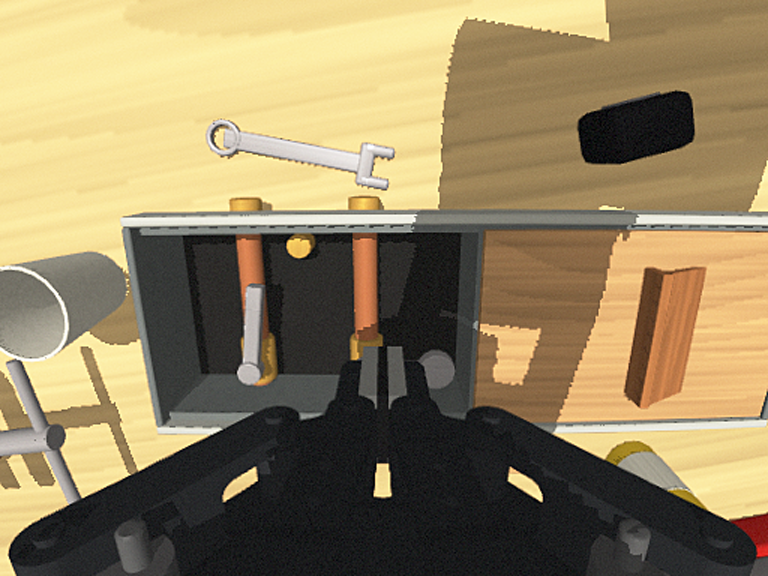

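View pics/n_scene.png

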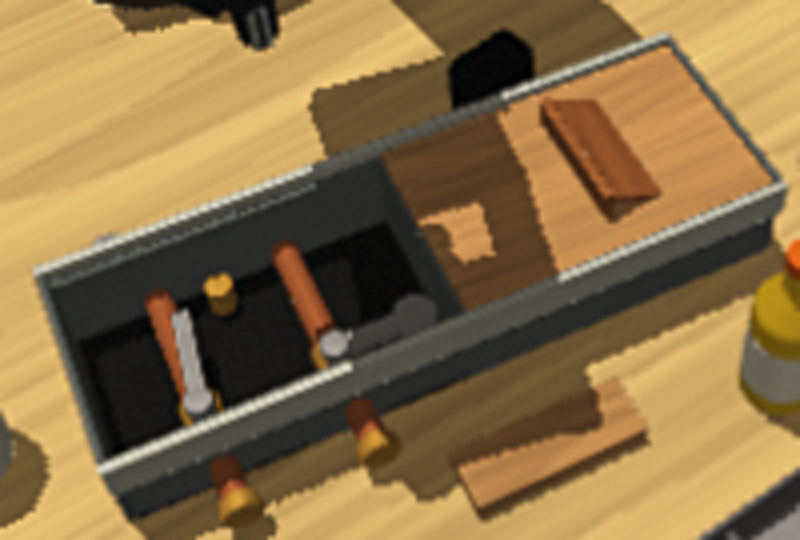

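View pics/n_side.png

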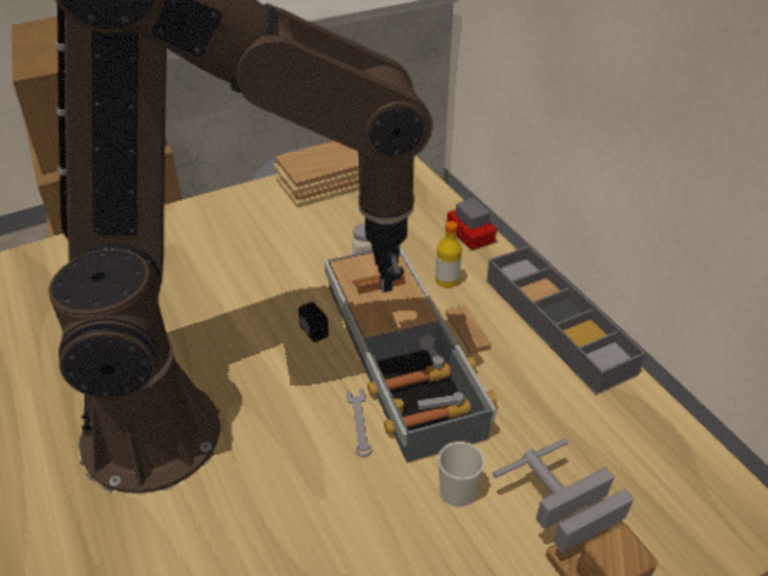

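```bash
python3 - <<'E'
from h import *
a=cam("scene"); c=cam("wrist");b=cam("side")
th=-.152;Rm=np.array([[np.cos(th),-np.sin(th)],[np.sin(th),np.cos(th)]]);o=np.array([.553,-.039])
bx=lambda X:(X[:,:2]-o)@Rm*1000
print(bx(ray(a,np.array([[416,312],[334,342],[200,402],[182,315]])/4+[125,155],.06)))
print(bx(ray(b,np.array([[428,343],[437,361]])/1.5,.06)))
print(bx(ray(c,np.array([[436,370],[250,373],[256,287]])/1.5,.06)))
print("cover edges",bx(ray(c,np.array([[485,232],[473,415]])/1.5,.089)))
E
```

```text
[[  50.95489887  -24.0332334 ]
 [  47.99600863  -88.55552484]
 [  52.03004685 -193.08067074]
 [ -25.20064502 -182.18072877]]
[[ 48.35476254 -36.3506228 ]
 [ 46.6236919  -91.82209988]]
[[  42.57888361  -25.53835053]
 [  45.29817843 -191.66530897]
 [ -34.44419087 -179.40424895]]
cover edges [[-84.33595581   3.63002029]
 [ 70.51695965   3.36141201]]
```

```bash
python3 -m inch '[[0,-0.06,0,0,0],[0,-0.1,0,0,0],[0,-0.1,0,0,0],[0,-0.1,0,0,0]]'; python3 - <<'E'
from h import *
c=cam("wrist"); save(c,"o_wrist.png",(180,120,512,300),2.4); print(manip.sense()["ee_pos"])
E
```

```text
time_s: 15.38
ee_pos: [0.465, -0.2018, 0.2699]
ee_rot: [0.078, 0.997, 0.0, -0.001]
contact_force: [0.6, 1.1, -0.5]
gripper_width: 0.001
[ 0.46506059 -0.20144179  0.27001292]
```

View pics/o_wrist.png

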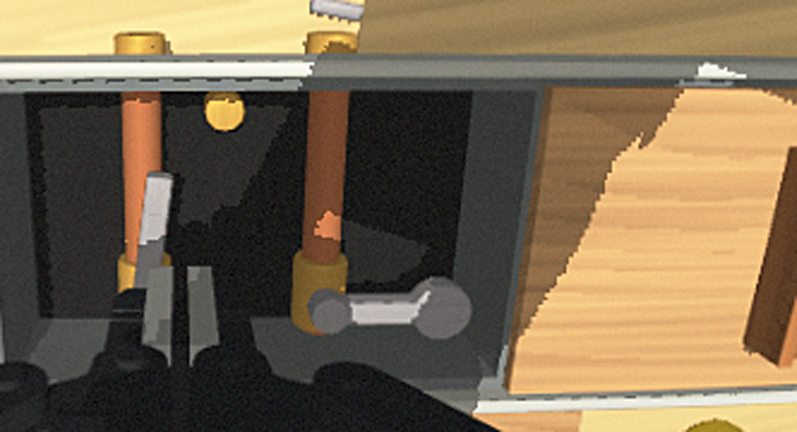

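```bash
python3 - <<'E'
from h import *
c=cam("wrist")
X=ray(c,np.array([[327,311],[440,308]])/2.4+[180,120],.06); d=(X[1]-X[0])[:2]
Y=ray(c,np.array([[545,88],[510,392]])/2.4+[180,120],.089); e=(Y[1]-Y[0])[:2]
print(np.hypot(*d), np.arctan2(d[0],d[1])-.152, "cover edge dir",np.arctan2(-e[1],e[0])-.152)
from workcell import sign_off
print(manip.sense()["contact_force"]); sign_off()
E
```

```text
0.0639464302891983 -0.01828955831109713 cover edge dir -0.031097162982849397
[-0.43088944 -0.05906267  0.04770133]
the job is handed in; nothing more can be done
```

The cover is at its far stop on the closed half, the valve handle with the disc is shut, and I handed the job in at about 15 s of the 48 s allowed.

- **Cover:** I pushed it by its ledge with the shut fingertips until it stopped, where the force rose to 22 N. Its near edge then measured about 3.5 mm into the closed half, which fits the cover being at its end stop.
- **Tagged handle:** It was the valve at y = -90 mm, starting at about 0.28 rad. I pushed the disc round until it stopped moving, where the force rose from about 3 N to 14 N. In the last unobstructed wrist view it lies along the box axis to within 0.02 rad and measures 64 mm from pivot to disc.
- **Everything else:** Before-and-after measurements in the scene camera showed no change in the straight handle. The coupling and the other visible items looked unmoved. I only looked at these and did not measure their positions again, and the jar was partly hidden by the hand in the last overall picture.
- **Hand:** It ended clear of everything, 0.27 m above the bench, with a contact force near zero.

**Disagreements:** the cameras differed from each other by about 5 to 10 mm. The side view put the shut disc 12 mm nearer its pivot in y than the scene view did, because the disc was partly hidden there. I relied on the force at the stop and the clear wrist view instead.

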